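# Rock a jammed doming stake out of its bench block

## Task

The dome-headed steel stake has jammed between the cheeks of its wooden block and will not pull straight out. Rock it from side to side along the block's long direction until both cheeks have been pushed back, draw it out, and put it foot first into the white pot, lowering it rather than dropping it. Leave the pot standing.

Things in the scene. Friction and masses are not known exactly. Their poses are not given: they have to be found in the camera images.
- stake: Steel stake, 133 mm tall, about 0.36 kg, upright in the holder, axes parallel to it; head ends in a round dome (the other two: a crossbar, a cone). Origin: underside of foot, z up. Head: 30 mm square collar, sides along x and y, at z = 95 to 119 mm (grip here from above), dome to 133. Shank below 14 mm square. Foot: round bar along x, 14 mm long, 28 mm diameter, so 28 mm wide in y, axis at z = 14 mm.
- holder: Dark wooden block fixed to the bench, 56 (x) by 84 (y, long direction) by 60 mm high; origin at the centre of its underside. In a slot along y in its top are two pale cheeks, to 64 mm above the bench, one each side of the shank, 15 mm apart, over the stake's wider foot (underside 5 mm above the bench): a straight pull only jams it. Foot clears the block 64 mm above the bench.
- pivot (a point): Axis of the stake's foot at the start, on the holder's centre line 19 mm above the bench. Leaning the stake about it, 11 to 14 degrees to the holder's +y, pushes one cheek 8 mm out to its stop; as much to -y pushes the other (some 5 to 12 N at the head). They are rough, slide stiffly and stay where pushed. Both must be back at least 7 mm; then the stake, upright again, lifts out freely.
- pot: White round ceramic pot, open at the top, 90 mm high, 84 mm across the rim, walls 5 mm, narrower at the bottom, floor about 5 mm thick, about 0.9 kg, standing loose on the bench. Origin at the centre of its underside. The other stakes, which may stand between holder and pot, reach up to 145 mm above the bench: carry over them.
Things that resemble listed ones, but are neither listed nor needed, are in the scene too. There is more than one size of the pot; the one meant has the size given above.

How it is judged:
By the outcome, as a careful person would: the job done as asked, in the order asked, and still so for the second after the job is handed in, with the robot touching nothing.
It also fails if it takes over 58 s, if anything falls off the work surface, if the arm or the gripper's body presses on something with over 40 N, if the wrist force passes 120 N, or if a joint passes its speed limit or range.

## Robot

A 6-joint arm with a two-finger parallel gripper is mounted at the origin on the work surface. World frame = base frame: x ahead of the robot, y to its left, z up, the work surface at z = 0. Lengths are in mm, angles in rad, forces in N, time in s.
With the tool pointing down it reaches from about 275 to 1000 mm from the base axis. Payload 8.4 kg.
Tool frame: the origin (TCP) lies at the very end of the fingers, on their centre line; the grasp point (between the pads) lies 19 mm behind it; z points along the fingers, y is the direction in which the jaws open and shut (so a half turn about z gives the same grasp; the last joint's range is limited). The gripper opens to 85 mm and grips with 20 to 120 N. Pads are 22 mm wide; open, the fingers measure 114 mm over their backs; the gripper's body (76 mm by 85 mm) begins 54 mm behind the grasp point. The pads swing forward as they close: fully open they stand 13 mm farther back than shut.
Start: joints at [1.255, 0.353, 1.633, -0, 1.155, -0.002], TCP at [192.921, 594.483, 231.281] pointing down, gripper open.
Joint ranges: [-2.63, 2.63], [-0.92, 2.1], [0.06, 2.66], [-1.3, 4.44], [0, 2.69], [-3.02, 3.02]. Speed limits (rad/s): [2.22, 2.22, 2.79, 3.14, 3.14, 3.14].

## Interface

Orientations are given as [roll, pitch, yaw] about the fixed x, y, z axes, in that order (R = Rz(yaw) Ry(pitch) Rx(roll)).
In Python, from rig import r gives the robot as it stands.
- The arm moves only by the tool move_arm, never from a script. Its argument "increments" is a list of rows, each an object of numbers: "tx", "ty", "tz": the shift along the tool's x, y, z in cm; "rx", "ry", "rz": the turn, a rotation vector about the tool's x, y, z in degrees; "gripper": the gripper's target within -1 to 1 (fully open at 1, half-way at 0, shut at -1). A call has 1 to 12 rows; each row shifts and turns the commanded pose from where the row before left it, along the tool's axes as they then stand; what a row does not reach is not made up. A row lasts 1/10 s, in which the tool goes at most 50 mm and 8.59 degrees, less where a joint would pass 70% of its speed; a pose out of reach is approached as far as the arm can. A call is refused whole if a number of a shift passes 5 or a number of a turn 8.59, either way. A call with a gripper value outside its range is refused whole. The fingers move at their own pace and stop on an object; "squeeze" is the grip in N (left out, the last holds). Time passes only in rows, so rows that do not move let the fingers close. It gives the time, the measured TCP pose, the force and the opening at its end, in the units of the state.
- r.sense(): the state, without advancing time (a new reading comes with each control period).
- r.grab_frame(name): name is "scene" or "top"; returns (picture, depth): 480x640x3 uint8, red, green, blue; 480x640 float32, mm along the optical axis (not along the pixel's ray), 0 where there is no reading.
- r.camera_model(name): a dict with "fx", "fy", "cx", "cy" (pixels), "R" (3x3) and "t" (3): a world point X has camera coordinates R X + t. Camera axes: x right, y down, z forward; pixel columns grow to the right and rows downward; lengths in mm; the calibration is good to about 2 mm. A picture is of the moment at which its call begins. camera_model takes no time and is no camera call.
- r.sign_off(): hands the job in, once; it reports no verdict.
Trained networks look in the newest picture that a camera, given by its name, has taken for a name from the list of things; names that differ only in an ending like _2 or _b are one class to them, and where a whole thing is asked for, a point or a joint stands for the part that bears it (a point fixed in the world has none). Each returns a list of dicts, best first, with "confidence" (0 to 1); they miss things now and then, are a little off and sometimes report something else, mostly with a low value. They report only what shows in the picture. A call takes as long as a camera call. They do not tell look-alikes from the thing itself.
- r.cut_out(query, camera): "mask" (480x640 bool, what is visible of it) and "bbox" ([left, top, right, bottom] in pixels, round what is visible of it).
- r.place_of(query, camera): "location" ([row, column] in pixels: a listed point, or the origin of a listed thing).
The state is a dict: "clock": time; "qpos": joint angles; "qvel": joint speeds; "joint_efforts": joint torques, N m; "eef_pos": TCP position; "tcp_rot": TCP orientation; "contact_force": force on the tool from outside, world axes, zero at the start; "wrist_torque": the same for the moment, N m; "opening": opening from 0.0 (shut) to 1.0 (fully open).
Only numpy, scipy, OpenCV 4.12 (cv2) and the standard library are available. Lean on these libraries where they do the work, as an engineer would, in place of code of your own. Each camera call takes 0.05 s, during which the arm holds its last target. There are 200 camera calls.

## Working session

There is one attempt and no reset: what is moved stays moved. The work goes in short steps, Python scripts to look and compute and a tool call to move; the robot and the scene stay as the last step left them, time stands still between calls to the robot, and variables do not carry over. Pictures are saved under pics/ and viewed, about 8 in all and at most 12, crops included, and the job is handed in when it is done.

Besides the shell and the picture viewer there is one more tool, called after ">>>" by a JSON object that holds its "api" and its "payload", one argument or row to a line. move_arm: Moves the arm, as the interface text tells. Its arguments: {"type":"object","properties":{"increments":{"type":"array","items":{"type":"object","properties":{"tx":{"type":"number"},"ty":{"type":"number"},"tz":{"type":"number"},"rx":{"type":"number"},"ry":{"type":"number"},"rz":{"type":"number"},"gripper":{"type":"number"}}}},"squeeze":{"type":"number"}},"required":["increments"]}

```bash
ls; mkdir -p pics
cat > h.py <<'E'
import numpy as np, cv2
from rig import r
def grab(n,f=None):
    im,d=r.grab_frame(n)
    if f: cv2.imwrite('pics/'+f,cv2.cvtColor(im,cv2.COLOR_RGB2BGR))
    return im,d
def cloud(n,d):
    c=r.camera_model(n);v,u=np.mgrid[0:480,0:640]
    P=np.stack([(u-c['cx'])/c['fx']*d,(v-c['cy'])/c['fy']*d,d],-1)
    W=(P-np.array(c['t']))@np.array(c['R']); W[d<=0]=np.nan
    return W
E
python3 - <<'E'
from h import *
print(r.sense())
for n in('scene','top'):
    im,d=grab(n,n+'0.png'); W=cloud(n,d); np.save(n+'0.npy',W)
    c=r.camera_model(n); print(n,c['fx'],-np.array(c['R']).T@np.array(c['t']),np.array(c['R']).round(2).tolist())
    for q in('stake','holder','pot','pivot'):
        print(q,[(p['location'],round(p['confidence'],2)) for p in r.place_of(q,n)])
E
```

```text
pics
{'clock': 0.0, 'qpos': array([ 1.25461261e+00,  3.53637721e-01,  1.63417286e+00, -3.96203175e-05,
        1.15521641e+00, -2.39310871e-03]), 'qvel': array([-1.62503787e-03, -3.31786812e-04,  2.84770862e-04, -2.83906900e-07,
        6.91306452e-04, -3.91069876e-04]), 'joint_efforts': array([ 5.41499627e-03, -6.05250049e+01, -3.42085397e+01,  3.80984429e-04,
        9.12890100e-03,  1.47070273e-05]), 'eef_pos': array([192.76738886, 593.99969799, 230.55163499]), 'tcp_rot': array([-3.14015823e+00,  3.27923177e-05,  2.82781809e+00]), 'contact_force': array([0.19367301, 0.46366307, 0.96197434]), 'wrist_torque': array([-0.0339966 , -0.01868279, -0.02510183]), 'opening': 0.9976938643399936}
scene 494.83751447276717 [1063.68361447  277.56398243  662.45147736] [[-0.48, 0.88, -0.01], [0.63, 0.34, -0.7], [-0.61, -0.34, -0.71]]
stake []
holder [([231.1, 297.5], 0.87)]
pot [([208.5, 166.4], 0.94), ([242.9, 182.3], 0.9), ([185.5, 237.0], 0.55)]
pivot [([226.9, 298.0], 0.63)]
top 488.0448297083381 [439.25677587 -20.33184981 964.85508227] [[0.0, -1.0, -0.0], [-0.99, -0.0, -0.1], [0.1, 0.0, -0.99]]
stake [([256.1, 352.9], 0.72)]
holder [([256.9, 351.8], 0.57)]
pot [([198.6, 435.1], 0.9), ([223.8, 487.9], 0.79), ([292.4, 445.9], 0.68)]
pivot [([255.6, 355.6], 0.74)]
```

View pics/scene0.png

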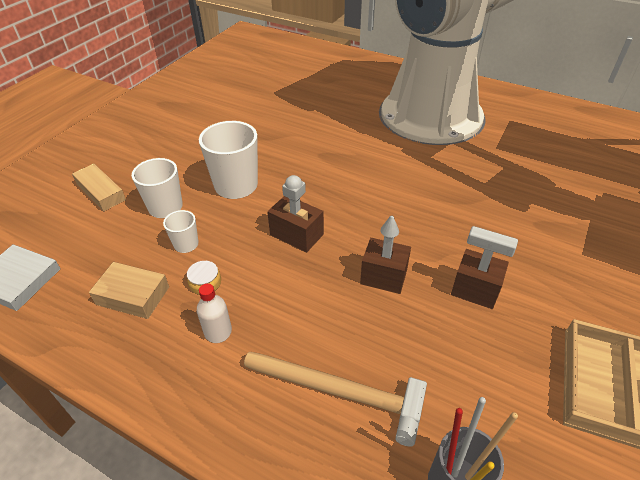

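View pics/top0.png

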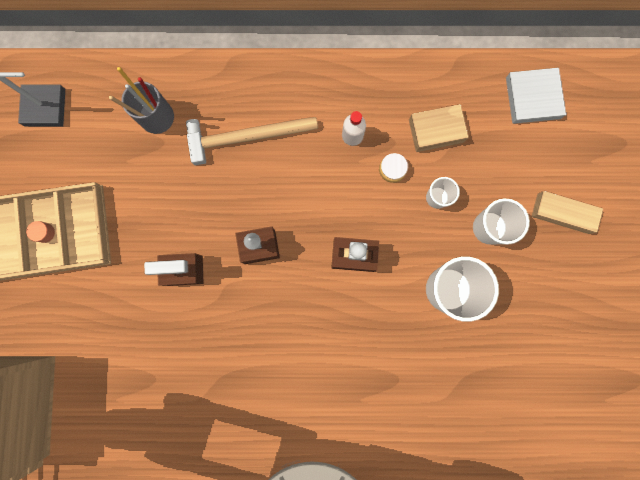

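The scene view shows three block-held stakes: dome at (293,190), cone at (390,235) and crossbar at (492,245). There are also three white pots: large (230,155), middle (158,185) and small (181,230). In the top view the dome stake is at (358,250), and the pots are at (465,289), (506,222) and (444,193). The dome stake is the one meant; the pots still need measuring.

Run:
```python
from h import *
for n,px in (('top',[(465,289),(506,222),(444,193)]),('scene',[(230,155),(158,185),(181,230)])):
    W=np.load(n+'0.npy')
    for u,v in px:
        P=W[max(0,v-50):v+50,u-50:u+50].reshape(-1,3);P=P[np.isfinite(P).all(1)]
        # rim: top pts near
        c=W[v,u]; Q=P[np.hypot(*(P[:,:2]-c[:2]).T)<90]
        zt=np.percentile(Q[Q[:,2]>40][:,2],98) if (Q[:,2]>40).any() else 0
        rim=Q[(Q[:,2]>zt-6)]
        (x,y),rad=cv2.minEnclosingCircle(rim[:,:2].astype(np.float32)); print(n,u,v,'top',zt.round(1),'center',round(x,1),round(y,1),'rad',round(rad,1),len(rim), np.percentile(rim,[1,99],axis=0).round(0).tolist())
for n,(u,v) in (('top',(358,252)),('scene',(295,205))):
    W=np.load(n+'0.npy'); P=W[v-60:v+60,u-60:u+60].reshape(-1,3);P=P[np.isfinite(P).all(1)]
    H=P[(P[:,2]>95)];print(n,'head',len(H),np.percentile(H,[1,50,99],axis=0).round(1).tolist())
    for lo,hi in((66,95),(95,110),(110,125),(125,140),(50,68)):
        B=P[(P[:,2]>lo)&(P[:,2]<hi)]
        if len(B)>5: 
            rc=cv2.minAreaRect(B[:,:2].astype(np.float32)); print(lo,hi,len(B),np.round(rc[0],1),np.round(rc[1],1),round(rc[2],1),B[:,2].max().round(1))
ims=[cv2.resize(cv2.imread('pics/scene0.png')[160:260,240:345],None,fx=4,fy=4,interpolation=2),cv2.resize(cv2.imread('pics/top0.png')[205:305,305:405],None,fx=4,fy=4,interpolation=2)]
cv2.imwrite('pics/crop.png',np.hstack(ims)[:, :800])
```

```text
top 465 289 top 122.4 center 450.3 -266.3 rad 56.0 754 [[396.0, -320.0, 116.0], [504.0, -212.0, 123.0]]
top 506 222 top 91.7 center 572.7 -351.2 rad 42.0 416 [[532.0, -392.0, 86.0], [613.0, -311.0, 93.0]]
top 444 193 top 90.8 center 588.0 -321.2 rad 23.5 76 [[567.0, -331.0, 86.0], [608.0, -310.0, 93.0]]
scene 230 155 top 120.4 center 451.2 -264.4 rad 55.7 333 [[406.0, -313.0, 115.0], [505.0, -210.0, 122.0]]
scene 158 185 top 90.0 center 572.8 -350.1 rad 43.8 389 [[532.0, -391.0, 84.0], [613.0, -309.0, 91.0]]
scene 181 230 top 60.8 center 632.6 -247.4 rad 29.3 227 [[606.0, -274.0, 55.0], [661.0, -220.0, 62.0]]
top head 312 [[500.2, -95.5, 103.8], [514.3, -79.2, 131.2], [529.8, -65.9, 138.6]]
95 110 10 [508.2 -72.8] [37.3 16.4] 41.2 109.4
110 125 80 [515.1 -80.8] [29.9 29.8] 89.8 124.7
125 140 221 [515.5 -81.2] [27.8 28. ] 89.3 139.0
50 68 970 [515.6 -80.7] [84.1 56.2] 85.3 66.8
scene head 698 [[436.2, -225.0, 95.6], [515.4, -83.7, 116.0], [530.8, -64.2, 137.2]]
66 95 399 [ 476.6 -186. ] [240.7  63.3] 58.5 94.9
95 110 233 [ 492.6 -147.5] [178.   56.2] 64.9 110.0
110 125 291 [ 488.1 -140.6] [168.8  47.7] 71.7 125.0
125 140 174 [516.5 -78.3] [24.5 27.1] 5.1 139.5
50 68 1254 [ 482.  -164.9] [278.2  78.6] 69.2 67.9
```

View pics/crop.png

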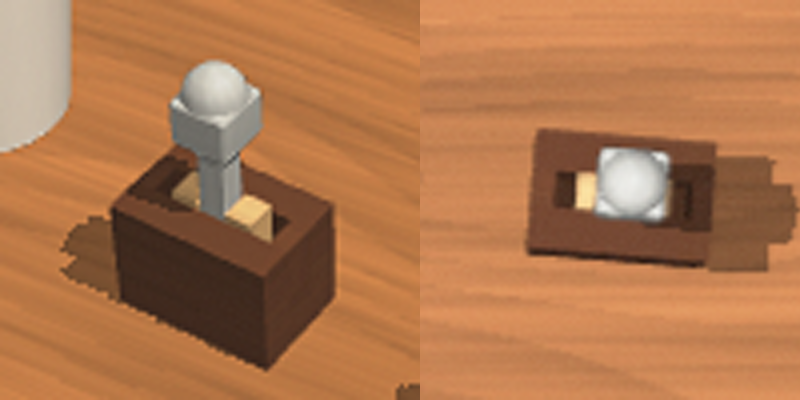

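The crop confirms the dome on a square collar, the shank between two pale cheeks and the slot along the block's long side. It is neither the cone nor the crossbar stake. The middle pot fits: rim radius about 42 mm and height about 90 mm, seen at (506,222) in the top view and (158,185) in the scene view. Next I'll refine the holder pose from both cameras.

```bash
cat >> h.py <<'E'
from scipy.spatial.transform import Rotation as Ro
def plan(p,rpy):
    s=r.sense(); A=Ro.from_euler('xyz',s['tcp_rot']); B=Ro.from_euler('xyz',rpy)
    print('clk',round(s['clock'],2),'pos',s['eef_pos'].round(1),'rpy',np.degrees(s['tcp_rot']).round(2),'F',s['contact_force'].round(1),'op',round(s['opening'],3))
    print('turn deg (tool)',np.degrees((A.inv()*B).as_rotvec()).round(2),'shift cm after turn',(B.inv().apply(np.array(p)-s['eef_pos'])/10).round(2),'before turn',(A.inv().apply(np.array(p)-s['eef_pos'])/10).round(2))
E
python3 - <<'E'
from h import *
for n in('top','scene'):
    W=np.load(n+'0.npy').reshape(-1,3);W=W[np.isfinite(W).all(1)]
    P=W[(abs(W[:,0]-515)<55)&(abs(W[:,1]+81)<55)]
    for lo,hi in((55,62.5),(45,55),(20,45)):
        B=P[(P[:,2]>lo)&(P[:,2]<hi)]
        rc=cv2.minAreaRect(B[:,:2].astype(np.float32)); print(n,lo,len(B),np.round(rc[0],1),np.round(rc[1],1),round(rc[2],1))
    D=P[(P[:,2]>122)]; 
    # sphere fit
    S=P[(P[:,2]>126)]; A=np.c_[2*S,np.ones(len(S))]; x=np.linalg.lstsq(A,(S**2).sum(1),rcond=None)[0]; print('dome c',x[:3].round(1),'r',np.sqrt(x[3]+x[:3]@x[:3]).round(1),'top',np.percentile(D[:,2],98).round(1))
    C=P[(P[:,2]>98)&(P[:,2]<123)&(abs(P[:,0]-515)<25)&(abs(P[:,1]+81)<25)]; rc=cv2.minAreaRect(C[:,:2].astype(np.float32));print('collar',np.round(rc[0],1),np.round(rc[1],1),round(rc[2],1))
    # edge direction: plane normal of block side (x-faces) via RANSAC-ish on scene
plan((515.5,-80.5,231),(np.pi,0,np.radians(175.5)))
E
```

```text
top 55 872 [515.6 -80.7] [84.1 56.2] 85.3
top 45 32 [511.9 -78.3] [79.8 48.4] 85.4
top 20 118 [510.1 -78.9] [81.5 44.9] 85.2
dome c [515.6 -80.8 124.4] r 13.7 top 138.5
collar [515.5 -80.8] [30.2 30. ] 85.5
scene 55 824 [515.6 -80.4] [88.1 58.5] 87.3
scene 45 248 [514.8 -78.9] [83.8 59.4] 85.2
scene 20 539 [535.  -68.5] [ 49.2 100.5] 29.3
dome c [515.4 -79.2 124.1] r 13.3 top 137.5
collar [521.6 -74.5] [24.4 39.9] 37.6
clk 0.5 pos [192.9 594.5 231.3] rpy [-180.      0.    162.02] F [ 0.5 -0.2  0.1] op 0.997
turn deg (tool) [ -0.     0.   -13.48] shift cm after turn [-3.745e+01 -6.476e+01  3.000e-02] before turn [-5.151e+01 -5.424e+01  3.000e-02]
```

>>> {"api": "move_arm", "payload": {
  "increments": [
    {"rz": -6.74,"gripper": 1},
    {"rz": -6.74},
    {"tx": -2.34,"ty": -4.05},
    {"tx": -2.34,"ty": -4.05},
    {"tx": -2.34,"ty": -4.05},
    {"tx": -2.34,"ty": -4.05},
    {"tx": -2.34,"ty": -4.05},
    {"tx": -2.34,"ty": -4.05},
    {"tx": -2.34,"ty": -4.05},
    {"tx": -2.34,"ty": -4.05},
    {"tx": -2.34,"ty": -4.05},
    {"tx": -2.34,"ty": -4.05}
  ]
}}

```text
invalid input
```

>>> {"api": "move_arm", "payload": {
  "increments": [
    {"tx": -2.34,"ty": -4.05},
    {"tx": -2.34,"ty": -4.05},
    {"tx": -2.34,"ty": -4.05},
    {"tx": -2.34,"ty": -4.05},
    {"tx": -2.34,"ty": -4.05},
    {"tx": -2.34,"ty": -4.05},
    {},
    {}
  ]
}}

```text
invalid input
```

Run:
```python
from h import *
plan((515.5,-80.4,93),(np.pi,0,np.radians(175.4)))
```

```text
clk 0.5 pos [192.9 594.5 231.3] rpy [-180.      0.    162.02] F [ 0.5 -0.2  0.1] op 0.997
turn deg (tool) [ -0.     0.   -13.38] shift cm after turn [-37.57 -64.68  13.83] before turn [-51.51 -54.23  13.83]
```

>>> {"api": "move_arm", "payload": {
  "increments": [
    {"tx": 0,"ty": 0,"tz": 0,"rx": 0,"ry": 0,"rz": -6.7,"gripper": 1},
    {"tx": 0,"ty": 0,"tz": 0,"rx": 0,"ry": 0,"rz": -6.7,"gripper": 1}
  ]
}}

```text
clock: 0.7
eef_pos: [192.9, 594.5, 231.3]
tcp_rot: [3.142, 0.0, 3.066]
contact_force: [-0.3, 0.3, 0.9]
opening: 1.0
```

>>> {"api": "move_arm", "payload": {
  "increments": [
    {"tx": -2.35,"ty": -4.05,"tz": 0,"rx": 0,"ry": 0,"rz": 0,"gripper": 1},
    {"tx": -2.35,"ty": -4.05,"tz": 0,"rx": 0,"ry": 0,"rz": 0,"gripper": 1},
    {"tx": -2.35,"ty": -4.05,"tz": 0,"rx": 0,"ry": 0,"rz": 0,"gripper": 1},
    {"tx": -2.35,"ty": -4.05,"tz": 0,"rx": 0,"ry": 0,"rz": 0,"gripper": 1},
    {"tx": -2.35,"ty": -4.05,"tz": 0,"rx": 0,"ry": 0,"rz": 0,"gripper": 1},
    {"tx": -2.35,"ty": -4.05,"tz": 0,"rx": 0,"ry": 0,"rz": 0,"gripper": 1},
    {"tx": -2.35,"ty": -4.05,"tz": 0,"rx": 0,"ry": 0,"rz": 0,"gripper": 1},
    {"tx": -2.35,"ty": -4.05,"tz": 0,"rx": 0,"ry": 0,"rz": 0,"gripper": 1},
    {"tx": -2.35,"ty": -4.05,"tz": 0,"rx": 0,"ry": 0,"rz": 0,"gripper": 1},
    {"tx": -2.35,"ty": -4.05,"tz": 0,"rx": 0,"ry": 0,"rz": 0,"gripper": 1},
    {"tx": -2.35,"ty": -4.05,"tz": 0,"rx": 0,"ry": 0,"rz": 0,"gripper": 1},
    {"tx": -2.35,"ty": -4.05,"tz": 0,"rx": 0,"ry": 0,"rz": 0,"gripper": 1}
  ]
}}

```text
clock: 1.9
eef_pos: [435.9, 85.7, 231.7]
tcp_rot: [3.141, 0.001, 3.062]
contact_force: [1.2, 0.1, -0.4]
opening: 0.999
```

>>> {"api": "move_arm", "payload": {
  "increments": [
    {"tx": -2.35,"ty": -4.05,"tz": 0,"rx": 0,"ry": 0,"rz": 0,"gripper": 1},
    {"tx": -2.35,"ty": -4.05,"tz": 0,"rx": 0,"ry": 0,"rz": 0,"gripper": 1},
    {"tx": -2.35,"ty": -4.05,"tz": 0,"rx": 0,"ry": 0,"rz": 0,"gripper": 1},
    {"tx": -2.35,"ty": -4.05,"tz": 0,"rx": 0,"ry": 0,"rz": 0,"gripper": 1},
    {"tx": 0,"ty": 0,"tz": 0,"rx": 0,"ry": 0,"rz": 0,"gripper": 1},
    {"tx": 0,"ty": 0,"tz": 0,"rx": 0,"ry": 0,"rz": 0,"gripper": 1}
  ]
}}

```text
clock: 2.5
eef_pos: [515.9, -82.3, 231.0]
tcp_rot: [3.141, -0.001, 3.059]
contact_force: [-0.2, 0.7, -0.6]
opening: 1.001
```

Run:
```python
from h import *
plan((515.5,-80.4,93),(np.pi,0,np.radians(175.4)))
```

```text
clk 2.5 pos [515.9 -82.3 231. ] rpy [ 1.7998e+02 -3.0000e-02  1.7528e+02] F [-0.2  0.7 -0.6] op 1.001
turn deg (tool) [ 0.02 -0.03 -0.12] shift cm after turn [ 0.06  0.18 13.8 ] before turn [ 0.05  0.18 13.8 ]
```

>>> {"api": "move_arm", "payload": {
  "increments": [
    {"tx": 0.05,"ty": 0.18,"tz": 2.5,"rx": 0,"ry": 0,"rz": 0,"gripper": 1},
    {"tx": 0,"ty": 0,"tz": 3,"rx": 0,"ry": 0,"rz": 0,"gripper": 1},
    {"tx": 0,"ty": 0,"tz": 3,"rx": 0,"ry": 0,"rz": 0,"gripper": 1},
    {"tx": 0,"ty": 0,"tz": 2.5,"rx": 0,"ry": 0,"rz": 0,"gripper": 1},
    {"tx": 0,"ty": 0,"tz": 1.8,"rx": 0,"ry": 0,"rz": 0,"gripper": 1},
    {"tx": 0,"ty": 0,"tz": 1,"rx": 0,"ry": 0,"rz": 0,"gripper": 1},
    {"tx": 0,"ty": 0,"tz": 0,"rx": 0,"ry": 0,"rz": 0,"gripper": 1},
    {"tx": 0,"ty": 0,"tz": 0,"rx": 0,"ry": 0,"rz": 0,"gripper": 1}
  ]
}}

```text
clock: 3.3
eef_pos: [515.9, -79.1, 94.0]
tcp_rot: [3.142, 0.001, 3.062]
contact_force: [0.7, -0.4, 0.1]
opening: 1.0
```

Run:
```python
from h import *
plan((515.5,-80.4,93),(np.pi,0,np.radians(175.4)))
im,d=grab('scene'); im2,_=grab('top'); cv2.imwrite('pics/a.png',cv2.cvtColor(np.hstack([cv2.resize(im[100:300,200:400],(400,400)),cv2.resize(im2[160:360,250:450],(400,400))]),cv2.COLOR_RGB2BGR))
```

```text
clk 3.3 pos [515.9 -79.1  94. ] rpy [1.8000e+02 3.0000e-02 1.7546e+02] F [ 0.7 -0.4  0.1] op 1.0
turn deg (tool) [0.   0.03 0.06] shift cm after turn [ 0.03 -0.13  0.1 ] before turn [ 0.03 -0.13  0.1 ]
```

View pics/a.png

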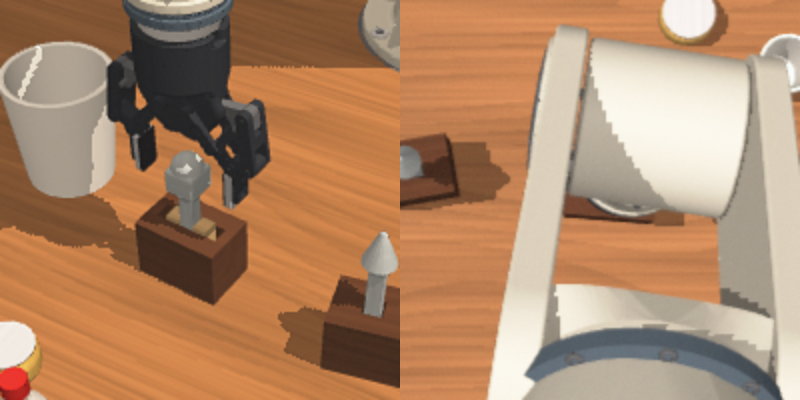

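The fingers stand either side of the dome head along the block's long direction, at crop pixels (143,150) and (233,190), with the collar between them at (188,175). Closing.

>>> {"api": "move_arm", "payload": {
  "increments": [
    {"tx": 0.03,"ty": -0.13,"tz": 0.1,"rx": 0,"ry": 0,"rz": 0,"gripper": -1},
    {"tx": 0,"ty": 0,"tz": 0,"rx": 0,"ry": 0,"rz": 0,"gripper": -1},
    {"tx": 0,"ty": 0,"tz": 0,"rx": 0,"ry": 0,"rz": 0,"gripper": -1},
    {"tx": 0,"ty": 0,"tz": 0,"rx": 0,"ry": 0,"rz": 0,"gripper": -1},
    {"tx": 0,"ty": 0,"tz": 0,"rx": 0,"ry": 0,"rz": 0,"gripper": -1},
    {"tx": 0,"ty": 0,"tz": 0,"rx": 0,"ry": 0,"rz": 0,"gripper": -1},
    {"tx": 0,"ty": 0,"tz": 0,"rx": 0,"ry": 0,"rz": 0,"gripper": -1},
    {"tx": 0,"ty": 0,"tz": 0,"rx": 0,"ry": 0,"rz": 0,"gripper": -1}
  ],
  "squeeze": 80
}}

```text
clock: 4.2
eef_pos: [515.4, -81.0, 92.6]
tcp_rot: [-3.142, 0.0, 3.062]
contact_force: [-1.2, 0.3, 5.5]
opening: 0.342
```

```bash
cat >> h.py <<'E'
HD=np.radians(85.4); hx=np.array([np.sin(HD),-np.cos(HD),0]); hy=np.array([np.cos(HD),np.sin(HD),0])
PIV=np.array([515.5,-80.4,19.])
def lean(deg,p0):
    # pose after leaning from upright TCP p0 about pivot, towards +hy for deg>0
    q=Ro.from_rotvec(-np.radians(deg)*hx); return PIV+q.apply(p0-PIV),(q*Ro.from_euler('xyz',(np.pi,0,np.radians(175.4))))
def steps(p0,degs,start=None):
    # tool-frame rows (shift before turn, as row: shift and turn) between successive leans
    a=lean(degs[0],p0)
    for d in degs[1:]:
        b=lean(d,p0); print(d,'t cm',(a[1].inv().apply(b[0]-a[0])/10).round(2),'r',np.degrees((a[1].inv()*b[1]).as_rotvec()).round(2)); a=b
E
python3 - <<'E'
from h import *
s=r.sense();print(s)
steps(np.array([515.5,-80.4,93.]),[0,2,4,6,8,10,12,13,8,4,0])
E
```

```text
{'clock': 4.2, 'qpos': array([-1.58676417e-01,  3.76095604e-01,  1.96777668e+00, -2.47567163e-05,
        7.97283793e-01, -1.64946845e+00]), 'qvel': array([-0.00204537,  0.0009733 ,  0.0004594 ,  0.00075716,  0.00041317,
       -0.00074837]), 'joint_efforts': array([ 3.93439523e-04, -5.02398062e+01, -2.40030921e+01, -3.61997110e-03,
       -4.05204166e-01, -2.19390771e-03]), 'eef_pos': array([515.43966152, -80.96859275,  92.631249  ]), 'tcp_rot': array([-3.14154068e+00,  4.33833029e-04,  3.06160566e+00]), 'contact_force': array([-1.21665051,  0.30319306,  5.51895723]), 'wrist_torque': array([ 0.00346518,  0.26725935, -0.01290238]), 'opening': 0.34158319133323317}
2 t cm [0.   0.26 0.  ] r [ 2. -0. -0.]
4 t cm [-0.    0.26  0.  ] r [ 2. -0. -0.]
6 t cm [0.   0.26 0.  ] r [2. 0. 0.]
8 t cm [-0.    0.26  0.  ] r [ 2. -0.  0.]
10 t cm [0.   0.26 0.  ] r [ 2.  0. -0.]
12 t cm [0.   0.26 0.  ] r [ 2. -0. -0.]
13 t cm [-0.    0.13  0.  ] r [ 1. -0.  0.]
8 t cm [-0.   -0.64  0.03] r [-5.  0. -0.]
4 t cm [ 0.   -0.52  0.02] r [-4.  0. -0.]
0 t cm [ 0.   -0.52  0.02] r [-4.  0.  0.]
```

>>> {"api": "move_arm", "payload": {
  "increments": [
    {"tx": 0,"ty": 0.13,"tz": 0,"rx": 1,"ry": 0,"rz": 0,"gripper": -1},
    {"tx": 0,"ty": 0.13,"tz": 0,"rx": 1,"ry": 0,"rz": 0,"gripper": -1},
    {"tx": 0,"ty": 0.13,"tz": 0,"rx": 1,"ry": 0,"rz": 0,"gripper": -1},
    {"tx": 0,"ty": 0.13,"tz": 0,"rx": 1,"ry": 0,"rz": 0,"gripper": -1},
    {"tx": 0,"ty": 0.13,"tz": 0,"rx": 1,"ry": 0,"rz": 0,"gripper": -1},
    {"tx": 0,"ty": 0.13,"tz": 0,"rx": 1,"ry": 0,"rz": 0,"gripper": -1}
  ]
}}

```text
clock: 4.8
eef_pos: [516.1, -74.3, 92.7]
tcp_rot: [-3.034, 0.0, 3.062]
contact_force: [-2.9, -7.5, 9.7]
opening: 0.34
```

>>> {"api": "move_arm", "payload": {
  "increments": [
    {"tx": 0,"ty": 0.13,"tz": 0,"rx": 1,"ry": 0,"rz": 0,"gripper": -1},
    {"tx": 0,"ty": 0.13,"tz": 0,"rx": 1,"ry": 0,"rz": 0,"gripper": -1},
    {"tx": 0,"ty": 0.13,"tz": 0,"rx": 1,"ry": 0,"rz": 0,"gripper": -1},
    {"tx": 0,"ty": 0.13,"tz": 0,"rx": 1,"ry": 0,"rz": 0,"gripper": -1}
  ]
}}

```text
clock: 5.2
eef_pos: [516.6, -69.3, 92.2]
tcp_rot: [-2.964, 0.001, 3.062]
contact_force: [-2.1, -8.8, 11.8]
opening: 0.341
```

>>> {"api": "move_arm", "payload": {
  "increments": [
    {"tx": 0,"ty": 0.13,"tz": 0,"rx": 1,"ry": 0,"rz": 0,"gripper": -1},
    {"tx": 0,"ty": 0.13,"tz": 0,"rx": 1,"ry": 0,"rz": 0,"gripper": -1},
    {"tx": 0,"ty": 0.13,"tz": 0,"rx": 1,"ry": 0,"rz": 0,"gripper": -1},
    {"tx": 0,"ty": 0,"tz": 0,"rx": 0,"ry": 0,"rz": 0,"gripper": -1},
    {"tx": 0,"ty": 0,"tz": 0,"rx": 0,"ry": 0,"rz": 0,"gripper": -1}
  ]
}}

```text
clock: 5.7
eef_pos: [517.0, -65.4, 91.6]
tcp_rot: [-2.912, 0.001, 3.063]
contact_force: [-2.0, -7.8, 12.5]
opening: 0.336
```

Run:
```python
from h import *
a=lean(13,np.array([515.5,-80.4,93.])); plan(a[0],a[1].as_euler('xyz'))
im,d=grab('scene'); cv2.imwrite('pics/b.png',cv2.cvtColor(cv2.resize(im[140:270,230:360],(600,600),interpolation=2),cv2.COLOR_RGB2BGR))
```

```text
clk 5.7 pos [517.  -65.4  91.6] rpy [-1.6686e+02  3.0000e-02  1.7547e+02] F [-2.  -7.8 12.5] op 0.336
turn deg (tool) [-0.14  0.05  0.06] shift cm after turn [0.03 0.16 0.01] before turn [0.03 0.16 0.01]
```

View pics/b.png

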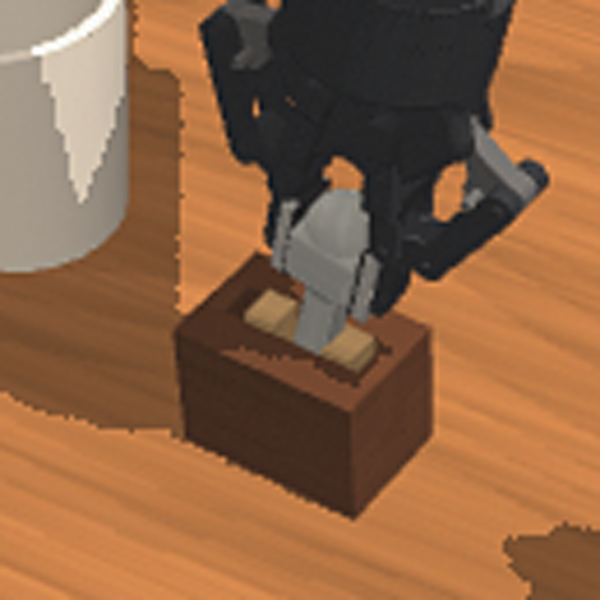

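The stake leans to +y with the pads still flat on its collar at (330,250). The right cheek at (355,345) has moved towards the slot end. I'll push slightly further to be sure of the stop.

>>> {"api": "move_arm", "payload": {
  "increments": [
    {"tx": 0,"ty": 0.12,"tz": 0,"rx": 0.4,"ry": 0,"rz": 0,"gripper": -1},
    {"tx": 0,"ty": 0.12,"tz": 0,"rx": 0.4,"ry": 0,"rz": 0,"gripper": -1},
    {"tx": 0,"ty": 0,"tz": 0,"rx": 0,"ry": 0,"rz": 0,"gripper": -1}
  ]
}}

```text
clock: 6.05
eef_pos: [517.1, -64.0, 91.4]
tcp_rot: [-2.896, 0.0, 3.063]
contact_force: [-1.8, -13.4, 13.9]
opening: 0.344
```

>>> {"api": "move_arm", "payload": {
  "increments": [
    {"tx": 0,"ty": -0.26,"tz": 0,"rx": -2,"ry": 0,"rz": 0,"gripper": -1},
    {"tx": 0,"ty": -0.26,"tz": 0,"rx": -2,"ry": 0,"rz": 0,"gripper": -1},
    {"tx": 0,"ty": -0.26,"tz": 0,"rx": -2,"ry": 0,"rz": 0,"gripper": -1},
    {"tx": 0,"ty": -0.26,"tz": 0,"rx": -2,"ry": 0,"rz": 0,"gripper": -1},
    {"tx": 0,"ty": -0.26,"tz": 0,"rx": -2,"ry": 0,"rz": 0,"gripper": -1},
    {"tx": 0,"ty": -0.26,"tz": 0,"rx": -2,"ry": 0,"rz": 0,"gripper": -1},
    {"tx": 0,"ty": -0.26,"tz": 0,"rx": -2,"ry": 0,"rz": 0,"gripper": -1},
    {"tx": 0,"ty": 0,"tz": 0,"rx": 0,"ry": 0,"rz": 0,"gripper": -1},
    {"tx": 0,"ty": 0,"tz": 0,"rx": 0,"ry": 0,"rz": 0,"gripper": -1}
  ]
}}

```text
clock: 6.95
eef_pos: [515.6, -80.4, 92.6]
tcp_rot: [3.139, 0.001, 3.061]
contact_force: [-0.4, -3.8, 4.3]
opening: 0.337
```

Run:
```python
from h import *
a=lean(0,np.array([515.5,-80.4,93.])); plan(a[0],a[1].as_euler('xyz'))
im,d=grab('scene'); cv2.imwrite('pics/c.png',cv2.cvtColor(cv2.resize(im[140:270,230:360],(600,600),interpolation=2),cv2.COLOR_RGB2BGR))
```

```text
clk 6.95 pos [515.6 -80.4  92.6] rpy [1.7988e+02 4.0000e-02 1.7538e+02] F [-0.4 -3.8  4.3] op 0.337
turn deg (tool) [ 0.12  0.04 -0.02] shift cm after turn [ 0.01 -0.   -0.04] before turn [ 0.01 -0.   -0.04]
```

View pics/c.png

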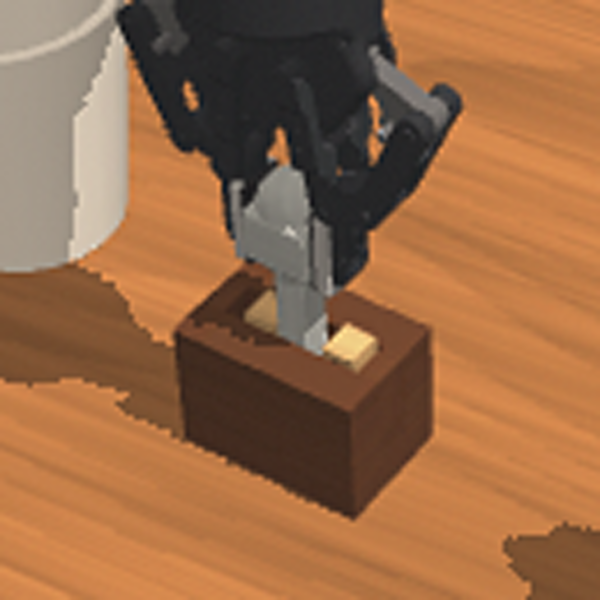

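The stake is upright again, and the +y cheek at (352,347) now stands clear of the shank at (305,320). Now the -y side.

>>> {"api": "move_arm", "payload": {
  "increments": [
    {"tx": 0,"ty": -0.26,"tz": 0,"rx": -2,"ry": 0,"rz": 0,"gripper": -1},
    {"tx": 0,"ty": -0.13,"tz": 0,"rx": -1,"ry": 0,"rz": 0,"gripper": -1},
    {"tx": 0,"ty": -0.13,"tz": 0,"rx": -1,"ry": 0,"rz": 0,"gripper": -1},
    {"tx": 0,"ty": -0.13,"tz": 0,"rx": -1,"ry": 0,"rz": 0,"gripper": -1},
    {"tx": 0,"ty": -0.13,"tz": 0,"rx": -1,"ry": 0,"rz": 0,"gripper": -1},
    {"tx": 0,"ty": -0.13,"tz": 0,"rx": -1,"ry": 0,"rz": 0,"gripper": -1},
    {"tx": 0,"ty": -0.13,"tz": 0,"rx": -1,"ry": 0,"rz": 0,"gripper": -1},
    {"tx": 0,"ty": -0.13,"tz": 0,"rx": -1,"ry": 0,"rz": 0,"gripper": -1},
    {"tx": 0,"ty": -0.13,"tz": 0,"rx": -1,"ry": 0,"rz": 0,"gripper": -1}
  ]
}}

```text
clock: 7.9
eef_pos: [514.8, -92.2, 91.9]
tcp_rot: [2.963, 0.001, 3.062]
contact_force: [-0.6, 1.2, 10.2]
opening: 0.333
```

>>> {"api": "move_arm", "payload": {
  "increments": [
    {"tx": 0,"ty": -0.14,"tz": 0,"rx": -1,"ry": 0,"rz": 0,"gripper": -1},
    {"tx": 0,"ty": -0.14,"tz": 0,"rx": -1,"ry": 0,"rz": 0,"gripper": -1},
    {"tx": 0,"ty": -0.14,"tz": 0,"rx": -1,"ry": 0,"rz": 0,"gripper": -1},
    {"tx": 0,"ty": 0,"tz": 0,"rx": 0,"ry": 0,"rz": 0,"gripper": -1}
  ]
}}

```text
clock: 8.3
eef_pos: [514.5, -96.3, 91.3]
tcp_rot: [2.91, 0.001, 3.061]
contact_force: [-0.4, 3.1, 12.1]
opening: 0.335
```

>>> {"api": "move_arm", "payload": {
  "increments": [
    {"tx": 0,"ty": -0.12,"tz": 0,"rx": -0.4,"ry": 0,"rz": 0,"gripper": -1},
    {"tx": 0,"ty": -0.12,"tz": 0,"rx": -0.4,"ry": 0,"rz": 0,"gripper": -1},
    {"tx": 0,"ty": 0,"tz": 0,"rx": 0,"ry": 0,"rz": 0,"gripper": -1}
  ]
}}

```text
clock: 8.6
eef_pos: [514.4, -97.6, 91.1]
tcp_rot: [2.895, 0.0, 3.061]
contact_force: [0.3, 6.7, 14.1]
opening: 0.342
```

>>> {"api": "move_arm", "payload": {
  "increments": [
    {"tx": 0,"ty": -0.12,"tz": 0,"rx": 0,"ry": 0,"rz": 0,"gripper": -1},
    {"tx": 0,"ty": 0,"tz": 0,"rx": 0,"ry": 0,"rz": 0,"gripper": -1}
  ]
}}

```text
clock: 8.8
eef_pos: [514.4, -97.8, 91.1]
tcp_rot: [2.893, 0.0, 3.061]
contact_force: [0.3, 10.4, 16.6]
opening: 0.342
```

The last 1.2 mm only raised the force, so this cheek is at its stop. Back upright.

>>> {"api": "move_arm", "payload": {
  "increments": [
    {"tx": 0,"ty": 0.28,"tz": 0,"rx": 2,"ry": 0,"rz": 0,"gripper": -1},
    {"tx": 0,"ty": 0.26,"tz": 0,"rx": 2,"ry": 0,"rz": 0,"gripper": -1},
    {"tx": 0,"ty": 0.26,"tz": 0,"rx": 2,"ry": 0,"rz": 0,"gripper": -1},
    {"tx": 0,"ty": 0.26,"tz": 0,"rx": 2,"ry": 0,"rz": 0,"gripper": -1},
    {"tx": 0,"ty": 0.26,"tz": 0,"rx": 2,"ry": 0,"rz": 0,"gripper": -1},
    {"tx": 0,"ty": 0.26,"tz": 0,"rx": 2,"ry": 0,"rz": 0,"gripper": -1},
    {"tx": 0,"ty": 0.28,"tz": 0,"rx": 2.1,"ry": 0,"rz": 0,"gripper": -1},
    {"tx": 0,"ty": 0,"tz": 0,"rx": 0,"ry": 0,"rz": 0,"gripper": -1},
    {"tx": 0,"ty": 0,"tz": 0,"rx": 0,"ry": 0,"rz": 0,"gripper": -1}
  ]
}}

```text
clock: 9.7
eef_pos: [515.5, -80.5, 92.6]
tcp_rot: [-3.141, 0.0, 3.063]
contact_force: [0.2, 3.7, 6.8]
opening: 0.336
```

Run:
```python
from h import *
a=lean(0,np.array([515.5,-80.4,93.])); plan(a[0],a[1].as_euler('xyz'))
im,d=grab('scene'); cv2.imwrite('pics/d.png',cv2.cvtColor(cv2.resize(im[140:270,230:360],(600,600),interpolation=2),cv2.COLOR_RGB2BGR))
W=cloud('scene',d)
hsv=cv2.cvtColor(im,cv2.COLOR_RGB2HSV)
Q=W-PIV; l=Q@hy; m=Q@hx
# cheek tops: z near 64, within slot
k=(abs(m)<9)&(W[...,2]>60)&(W[...,2]<68)&(abs(l)<40)&(hsv[...,2]>110)
print(np.histogram(l[k],bins=np.arange(-40,41,2)))
```

```text
clk 9.7 pos [515.5 -80.5  92.6] rpy [-1.7994e+02  2.0000e-02  1.7548e+02] F [0.2 3.7 6.8] op 0.336
turn deg (tool) [-0.06  0.02  0.08] shift cm after turn [ 0.    0.01 -0.04] before turn [ 0.    0.01 -0.04]
(array([ 0,  0,  0,  0,  0,  6,  8,  6,  5, 11,  6,  9,  9,  2,  0,  0,  0,
        2,  3,  1,  4,  3,  2, 13,  2,  0,  0,  1,  6, 11,  7,  9,  5, 11,
       12,  2,  1,  3,  1,  4]), array([-40, -38, -36, -34, -32, -30, -28, -26, -24, -22, -20, -18, -16,
       -14, -12, -10,  -8,  -6,  -4,  -2,   0,   2,   4,   6,   8,  10,
        12,  14,  16,  18,  20,  22,  24,  26,  28,  30,  32,  34,  36,
        38,  40]))
```

View pics/d.png

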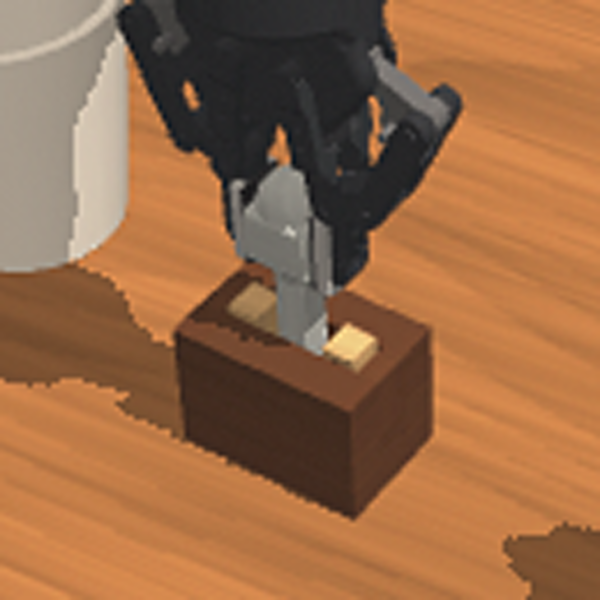

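Both cheeks stand back, at (252,303) and (352,347), with inner faces about 15 mm from the centre line against 7.5 mm at the start. Now I'll draw the stake out, slowly at first.

>>> {"api": "move_arm", "payload": {
  "increments": [
    {"tx": 0,"ty": 0,"tz": -0.3,"rx": 0,"ry": 0,"rz": 0,"gripper": -1},
    {"tx": 0,"ty": 0,"tz": -0.5,"rx": 0,"ry": 0,"rz": 0,"gripper": -1},
    {"tx": 0,"ty": 0,"tz": -0.7,"rx": 0,"ry": 0,"rz": 0,"gripper": -1},
    {"tx": 0,"ty": 0,"tz": -0.7,"rx": 0,"ry": 0,"rz": 0,"gripper": -1},
    {"tx": 0,"ty": 0,"tz": -0.7,"rx": 0,"ry": 0,"rz": 0,"gripper": -1}
  ]
}}

```text
clock: 10.25
eef_pos: [515.1, -82.0, 121.9]
tcp_rot: [-3.14, -0.0, 3.062]
contact_force: [0.4, -0.2, -3.5]
opening: 0.337
```

The stake comes free: the force on the tool is just its weight. Lifting high.

>>> {"api": "move_arm", "payload": {
  "increments": [
    {"tx": 0,"ty": 0.1,"tz": -1.5,"rx": 0,"ry": 0,"rz": 0,"gripper": -1},
    {"tx": 0,"ty": 0,"tz": -2.5,"rx": 0,"ry": 0,"rz": 0,"gripper": -1},
    {"tx": 0,"ty": 0,"tz": -2.5,"rx": 0,"ry": 0,"rz": 0,"gripper": -1},
    {"tx": 0,"ty": 0,"tz": -2.5,"rx": 0,"ry": 0,"rz": 0,"gripper": -1},
    {"tx": 0,"ty": 0,"tz": -2.5,"rx": 0,"ry": 0,"rz": 0,"gripper": -1},
    {"tx": 0,"ty": 0,"tz": -2.5,"rx": 0,"ry": 0,"rz": 0,"gripper": -1},
    {"tx": 0,"ty": 0,"tz": -1,"rx": 0,"ry": 0,"rz": 0,"gripper": -1},
    {"tx": 0,"ty": 0,"tz": 0,"rx": 0,"ry": 0,"rz": 0,"gripper": -1}
  ]
}}

```text
clock: 11.05
eef_pos: [515.9, -80.8, 272.8]
tcp_rot: [-3.14, 0.003, 3.062]
contact_force: [-0.3, -0.2, -2.8]
opening: 0.34
```

Run:
```python
from h import *
plan((572.7,-350.6,270),(np.pi,0,np.radians(175.4)))
im,d=grab('scene','e.png'); W=cloud('scene',d)
P=W.reshape(-1,3);P=P[np.isfinite(P).all(1)]
S=P[(abs(P[:,0]-515)<26)&(abs(P[:,1]+81)<26)&(P[:,2]>140)&(P[:,2]<290)]
for z in range(140,290,10):
    b=S[(S[:,2]>=z)&(S[:,2]<z+10)]
    if len(b): print(z,len(b),np.percentile((b-PIV)@hx,[2,98]).round(1),np.percentile((b-PIV)@hy,[2,98]).round(1))
print(S[:,2].min())
```

```text
clk 11.05 pos [515.9 -80.8 272.8] rpy [-1.7988e+02  1.7000e-01  1.7541e+02] F [-0.3 -0.2 -2.8] op 0.34
turn deg (tool) [-0.12  0.17  0.01] shift cm after turn [ -7.82 -26.43   0.28] before turn [ -7.81 -26.44   0.35]
180 20 [5.4 8.1] [-6.4  9. ]
190 83 [-6.6  8.2] [-12.8  14.5]
200 114 [-6.1  7.9] [-10.6  14.3]
210 63 [-6.5  8.2] [-4.6  8. ]
220 63 [-4.7  8.6] [-6.1  8.3]
230 69 [-6.7  8.2] [-5.8  7.9]
240 73 [-6.8  8.8] [-5.   8.3]
250 71 [-6.7  8.3] [-6.   8.3]
260 59 [-2.7  8.4] [-5.4  8.2]
270 70 [ 0.2 12.8] [-20.1  22.4]
280 165 [ 6.  15.4] [-25.1  25.3]
184.55580689503398
```

The depth shows the stake hanging upright and centred, its foot 88 mm below the TCP. Carrying it over to the pot.

>>> {"api": "move_arm", "payload": {
  "increments": [
    {"tx": -0.5,"ty": -1.64,"tz": 0,"rx": 0,"ry": 0,"rz": 0,"gripper": -1},
    {"tx": -0.9,"ty": -3.1,"tz": 0,"rx": 0,"ry": 0,"rz": 0,"gripper": -1},
    {"tx": -0.9,"ty": -3.1,"tz": 0,"rx": 0,"ry": 0,"rz": 0,"gripper": -1},
    {"tx": -0.9,"ty": -3.1,"tz": 0,"rx": 0,"ry": 0,"rz": 0,"gripper": -1},
    {"tx": -0.9,"ty": -3.1,"tz": 0,"rx": 0,"ry": 0,"rz": 0,"gripper": -1},
    {"tx": -0.9,"ty": -3.1,"tz": 0,"rx": 0,"ry": 0,"rz": 0,"gripper": -1},
    {"tx": -0.9,"ty": -3.1,"tz": 0,"rx": 0,"ry": 0,"rz": 0,"gripper": -1},
    {"tx": -0.9,"ty": -3.1,"tz": 0,"rx": 0,"ry": 0,"rz": 0,"gripper": -1},
    {"tx": -0.6,"ty": -2,"tz": 0,"rx": 0,"ry": 0,"rz": 0,"gripper": -1},
    {"tx": -0.4,"ty": -1.1,"tz": 0,"rx": 0,"ry": 0,"rz": 0,"gripper": -1},
    {"tx": 0,"ty": 0,"tz": 0,"rx": 0,"ry": 0,"rz": 0,"gripper": -1},
    {"tx": 0,"ty": 0,"tz": 0,"rx": 0,"ry": 0,"rz": 0,"gripper": -1}
  ]
}}

```text
clock: 12.3
eef_pos: [571.4, -349.5, 270.7]
tcp_rot: [-3.141, -0.002, 3.062]
contact_force: [-0.0, 0.4, -3.5]
opening: 0.336
```

Run:
```python
from h import *
plan((572.7,-350.6,110),(np.pi,0,np.radians(175.4)))
im,d=grab('scene','f.png'); W=cloud('scene',d)
P=W.reshape(-1,3);P=P[np.isfinite(P).all(1)]
c=np.array([572.7,-350.6,0])
S=P[(abs(P[:,0]-c[0])<60)&(abs(P[:,1]-c[1])<60)]
R=S[(S[:,2]>84)&(S[:,2]<93)]; print('rim',np.percentile(R,[1,99],axis=0).round(1).tolist(),cv2.minEnclosingCircle(R[:,:2].astype(np.float32)))
F=S[(S[:,2]>150)&(S[:,2]<250)]
for lo,hi in((150,215),(215,255)):
    b=F[(F[:,2]>lo)&(F[:,2]<hi)]; print('stake',lo,b[:,2].min().round(1),np.percentile((b-c)@hx,[2,98]).round(1),np.percentile((b-c)@hy,[2,98]).round(1))
# inner wall radius vs height (points inside the pot)
rad=np.hypot(S[:,0]-c[0],S[:,1]-c[1])
for z in range(0,90,10):
    b=rad[(S[:,2]>=z)&(S[:,2]<z+10)]
    if len(b): print(z,len(b),np.percentile(b,[3,50,97]).round(1))
cv2.imwrite('pics/f2.png',cv2.cvtColor(cv2.resize(im[20:240,60:280],(600,600)),cv2.COLOR_RGB2BGR))
```

```text
clk 12.3 pos [ 571.4 -349.5  270.7] rpy [-1.7998e+02 -1.0000e-01  1.7542e+02] F [-0.   0.4 -3.5] op 0.336
turn deg (tool) [-0.02 -0.1   0.02] shift cm after turn [-0.14 -0.1  16.07] before turn [-0.17 -0.1  16.07]
rim [[532.2, -390.7, 84.1], [613.7, -309.3, 91.1]] ((572.9725341796875, -350.6568298339844), 43.346092224121094)
stake 150 182.8 [-8.4  6. ] [-10.3  16.7]
stake 215 215.2 [-8.8  6. ] [-4.1 10.8]
0 342 [32.  50.8 75.9]
10 134 [31.5 34.  36. ]
20 134 [32.9 35.1 37. ]
30 155 [32.9 35.6 37.5]
40 237 [31.7 35.6 38.7]
50 283 [32.2 36.6 39.3]
60 336 [33.3 37.4 40.5]
70 349 [33.9 37.8 41.1]
80 487 [35.3 39.1 42.3]
```

View pics/f2.png

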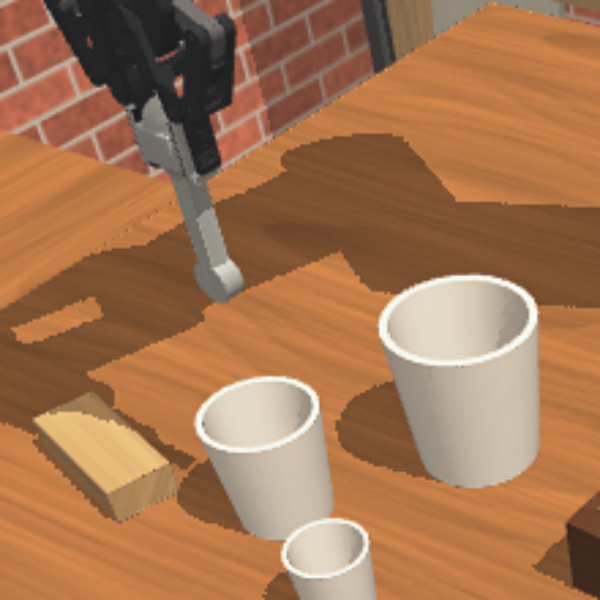

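The stake hangs above the middle pot, with its foot at (220,280) and the pot's rim at (258,415), unmoved. Lowering with a small centring correction.

>>> {"api": "move_arm", "payload": {
  "increments": [
    {"tx": -0.15,"ty": -0.2,"tz": 0.8,"rx": 0,"ry": 0,"rz": 0,"gripper": -1},
    {"tx": 0,"ty": 0,"tz": 1.5,"rx": 0,"ry": 0,"rz": 0,"gripper": -1},
    {"tx": 0,"ty": 0,"tz": 1.8,"rx": 0,"ry": 0,"rz": 0,"gripper": -1},
    {"tx": 0,"ty": 0,"tz": 1.8,"rx": 0,"ry": 0,"rz": 0,"gripper": -1},
    {"tx": 0,"ty": 0,"tz": 1.8,"rx": 0,"ry": 0,"rz": 0,"gripper": -1},
    {"tx": 0,"ty": 0,"tz": 1.8,"rx": 0,"ry": 0,"rz": 0,"gripper": -1},
    {"tx": 0,"ty": 0,"tz": 1.8,"rx": 0,"ry": 0,"rz": 0,"gripper": -1},
    {"tx": 0,"ty": 0,"tz": 1.8,"rx": 0,"ry": 0,"rz": 0,"gripper": -1},
    {"tx": 0,"ty": 0,"tz": 1.5,"rx": 0,"ry": 0,"rz": 0,"gripper": -1},
    {"tx": 0,"ty": 0,"tz": 0.8,"rx": 0,"ry": 0,"rz": 0,"gripper": -1},
    {"tx": 0,"ty": 0,"tz": 0.4,"rx": 0,"ry": 0,"rz": 0,"gripper": -1},
    {"tx": 0,"ty": 0,"tz": 0,"rx": 0,"ry": 0,"rz": 0,"gripper": -1}
  ]
}}

```text
clock: 13.55
eef_pos: [573.2, -352.7, 113.4]
tcp_rot: [-3.14, -0.0, 3.062]
contact_force: [-0.4, 0.4, -3.9]
opening: 0.344
```

>>> {"api": "move_arm", "payload": {
  "increments": [
    {"tx": 0,"ty": 0,"tz": 0.5,"rx": 0,"ry": 0,"rz": 0,"gripper": -1},
    {"tx": 0,"ty": 0,"tz": 0.5,"rx": 0,"ry": 0,"rz": 0,"gripper": -1},
    {"tx": 0,"ty": 0,"tz": 0.4,"rx": 0,"ry": 0,"rz": 0,"gripper": -1},
    {"tx": 0,"ty": 0,"tz": 0.2,"rx": 0,"ry": 0,"rz": 0,"gripper": -1},
    {"tx": 0,"ty": 0,"tz": 0.1,"rx": 0,"ry": 0,"rz": 0,"gripper": -1},
    {"tx": 0,"ty": 0,"tz": 0,"rx": 0,"ry": 0,"rz": 0,"gripper": -1}
  ]
}}

```text
clock: 14.15
eef_pos: [573.2, -352.9, 96.7]
tcp_rot: [-3.14, -0.0, 3.062]
contact_force: [0.1, 0.2, -3.5]
opening: 0.337
```

>>> {"api": "move_arm", "payload": {
  "increments": [
    {"tx": 0,"ty": 0,"tz": 0.1,"rx": 0,"ry": 0,"rz": 0,"gripper": -1},
    {"tx": 0,"ty": 0,"tz": 0.1,"rx": 0,"ry": 0,"rz": 0,"gripper": -1},
    {"tx": 0,"ty": 0,"tz": 0,"rx": 0,"ry": 0,"rz": 0,"gripper": -1}
  ]
}}

```text
clock: 14.45
eef_pos: [573.1, -352.8, 94.7]
tcp_rot: [-3.14, -0.0, 3.062]
contact_force: [0.0, 0.5, -3.7]
opening: 0.337
```

>>> {"api": "move_arm", "payload": {
  "increments": [
    {"tx": 0,"ty": 0,"tz": 0.1,"rx": 0,"ry": 0,"rz": 0,"gripper": -1},
    {"tx": 0,"ty": 0,"tz": 0,"rx": 0,"ry": 0,"rz": 0,"gripper": -1}
  ]
}}

```text
clock: 14.65
eef_pos: [573.3, -352.9, 93.9]
tcp_rot: [-3.14, 0.0, 3.062]
contact_force: [-0.6, 0.0, -3.0]
opening: 0.337
```

>>> {"api": "move_arm", "payload": {
  "increments": [
    {"tx": 0,"ty": 0,"tz": 0.08,"rx": 0,"ry": 0,"rz": 0,"gripper": -1},
    {"tx": 0,"ty": 0,"tz": 0,"rx": 0,"ry": 0,"rz": 0,"gripper": -1}
  ]
}}

```text
clock: 14.85
eef_pos: [573.5, -353.0, 93.7]
tcp_rot: [-3.14, 0.001, 3.062]
contact_force: [-0.1, 0.9, 4.7]
opening: 0.34
```

The foot is on the pot floor (+4.7 N). I'll lean the stake slightly to +y so that it settles in a known direction, then open a little so a finger guides it to the rim.

>>> {"api": "move_arm", "payload": {
  "increments": [
    {"tx": 0,"ty": 0.13,"tz": 0,"rx": 1,"ry": 0,"rz": 0,"gripper": -1},
    {"tx": 0,"ty": 0.13,"tz": 0,"rx": 1,"ry": 0,"rz": 0,"gripper": -1},
    {"tx": 0,"ty": 0.13,"tz": 0,"rx": 1,"ry": 0,"rz": 0,"gripper": -1},
    {"tx": 0,"ty": 0.13,"tz": 0,"rx": 1,"ry": 0,"rz": 0,"gripper": -1},
    {"tx": 0,"ty": 0,"tz": 0,"rx": 0,"ry": 0,"rz": 0,"gripper": -1}
  ]
}}

```text
clock: 15.35
eef_pos: [574.0, -347.0, 93.5]
tcp_rot: [-3.069, 0.001, 3.062]
contact_force: [-1.3, 1.8, 4.2]
opening: 0.339
```

>>> {"api": "move_arm", "payload": {
  "increments": [
    {"tx": 0,"ty": 0,"tz": 0,"rx": 0,"ry": 0,"rz": 0,"gripper": -0.15},
    {"tx": 0,"ty": 0,"tz": 0,"rx": 0,"ry": 0,"rz": 0,"gripper": -0.15},
    {"tx": 0,"ty": 0,"tz": 0,"rx": 0,"ry": 0,"rz": 0,"gripper": -0.1},
    {"tx": 0,"ty": 0,"tz": 0,"rx": 0,"ry": 0,"rz": 0,"gripper": -0.1},
    {"tx": 0,"ty": 0,"tz": 0,"rx": 0,"ry": 0,"rz": 0,"gripper": 0},
    {"tx": 0,"ty": 0,"tz": 0,"rx": 0,"ry": 0,"rz": 0,"gripper": 0}
  ]
}}

```text
clock: 15.95
eef_pos: [573.6, -347.8, 92.7]
tcp_rot: [-3.07, -0.0, 3.062]
contact_force: [-0.4, 0.2, -0.3]
opening: 0.499
```

Run:
```python
from h import *
plan((572.7,-350.6,110),(np.pi,0,np.radians(175.4)))
im,d=grab('scene'); cv2.imwrite('pics/g.png',cv2.cvtColor(cv2.resize(im[80:230,90:240],(600,600),interpolation=2),cv2.COLOR_RGB2BGR))
```

```text
clk 15.95 pos [ 573.6 -347.8   92.7] rpy [-1.7590e+02 -1.0000e-02  1.7541e+02] F [-0.4  0.2 -0.3] op 0.499
turn deg (tool) [-4.1  -0.01  0.01] shift cm after turn [ 0.06 -0.29 -1.73] before turn [ 0.06 -0.41 -1.7 ]
```

View pics/g.png

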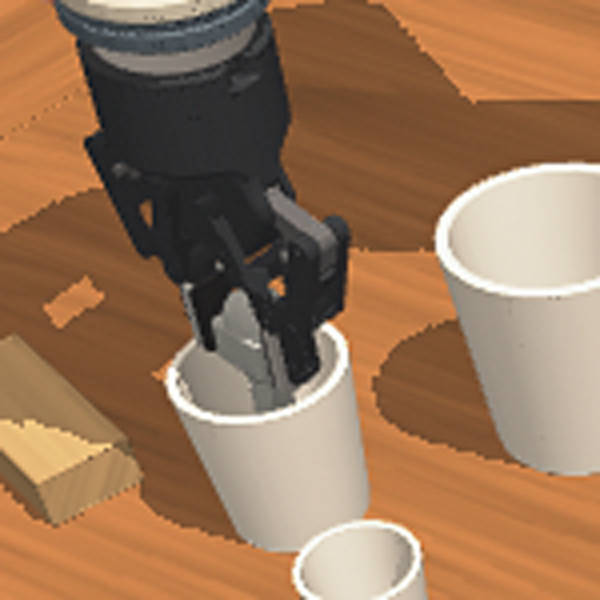

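The pot stands, with the stake's head at (240,330) still loosely between the half-open fingers and near-zero force. I'll raise the fingertips above the rim and ease the head over to +y.

>>> {"api": "move_arm", "payload": {
  "increments": [
    {"tx": 0,"ty": 0,"tz": -0.4,"rx": 0,"ry": 0,"rz": 0,"gripper": 0},
    {"tx": 0,"ty": 0,"tz": -0.5,"rx": 0,"ry": 0,"rz": 0,"gripper": 0},
    {"tx": 0,"ty": 0.2,"tz": 0,"rx": 0,"ry": 0,"rz": 0,"gripper": 0},
    {"tx": 0,"ty": 0.2,"tz": 0,"rx": 0,"ry": 0,"rz": 0,"gripper": 0},
    {"tx": 0,"ty": 0.2,"tz": 0,"rx": 0,"ry": 0,"rz": 0,"gripper": 0},
    {"tx": 0,"ty": 0.2,"tz": 0,"rx": 0,"ry": 0,"rz": 0,"gripper": 0},
    {"tx": 0,"ty": 0.2,"tz": 0,"rx": 0,"ry": 0,"rz": 0,"gripper": 0},
    {"tx": 0,"ty": 0.2,"tz": 0,"rx": 0,"ry": 0,"rz": 0,"gripper": 0},
    {"tx": 0,"ty": 0.2,"tz": 0,"rx": 0,"ry": 0,"rz": 0,"gripper": 0},
    {"tx": 0,"ty": 0.2,"tz": 0,"rx": 0,"ry": 0,"rz": 0,"gripper": 0},
    {"tx": 0,"ty": 0,"tz": 0,"rx": 0,"ry": 0,"rz": 0,"gripper": 0}
  ]
}}

```text
clock: 17.1
eef_pos: [574.9, -330.8, 100.6]
tcp_rot: [-3.07, -0.0, 3.062]
contact_force: [-0.2, 0.2, -0.7]
opening: 0.498
```

```bash
cat >> h.py <<'E'
def pot(f,box=(80,230,90,240)):
    im,d=grab('scene'); a,b,c,e=box
    cv2.imwrite('pics/'+f,cv2.cvtColor(cv2.resize(im[a:b,c:e],(600,600),interpolation=2),cv2.COLOR_RGB2BGR))
    W=cloud('scene',d); P=W.reshape(-1,3); P=P[np.isfinite(P).all(1)]; c=np.array([572.7,-350.6,0]); S=P[(np.hypot(P[:,0]-c[0],P[:,1]-c[1])<60)]
    R=S[(S[:,2]>84)&(S[:,2]<93)]; print('rim',np.percentile(R,[1,99],axis=0).round(1).tolist()); return W,im
E
python3 - <<'E'
from h import *
plan((572.7,-350.6,110),(np.pi,0,np.radians(175.4))); pot('h.png')
E
```

```text
clk 17.1 pos [ 574.9 -330.8  100.6] rpy [-1.7591e+02 -1.0000e-02  1.7543e+02] F [-0.2  0.2 -0.7] op 0.498
turn deg (tool) [-4.09 -0.01  0.03] shift cm after turn [ 0.06 -1.99 -0.94] before turn [ 0.06 -2.05 -0.8 ]
rim [[541.6, -391.4, 84.1], [613.5, -308.2, 90.8]]
```

View pics/h.png

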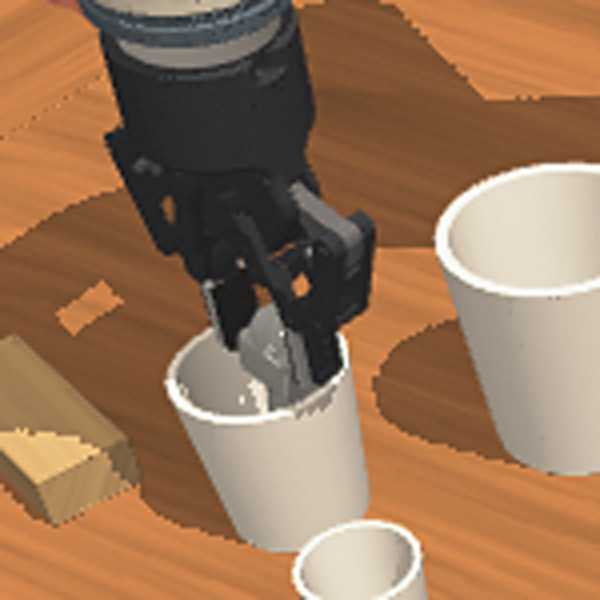

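The head follows the finger towards the +y rim, with the collar at about (280,355), and the pot has not moved. A little further.

>>> {"api": "move_arm", "payload": {
  "increments": [
    {"tx": 0,"ty": 0.2,"tz": -0.2,"rx": 0,"ry": 0,"rz": 0,"gripper": 0},
    {"tx": 0,"ty": 0.2,"tz": -0.1,"rx": 0,"ry": 0,"rz": 0,"gripper": 0},
    {"tx": 0,"ty": 0.2,"tz": 0,"rx": 0,"ry": 0,"rz": 0,"gripper": 0},
    {"tx": 0,"ty": 0.2,"tz": 0,"rx": 0,"ry": 0,"rz": 0,"gripper": 0},
    {"tx": 0,"ty": 0.2,"tz": 0,"rx": 0,"ry": 0,"rz": 0,"gripper": 0},
    {"tx": 0,"ty": 0.2,"tz": 0,"rx": 0,"ry": 0,"rz": 0,"gripper": 0},
    {"tx": 0,"ty": 0,"tz": 0,"rx": 0,"ry": 0,"rz": 0,"gripper": 0}
  ]
}}

```text
clock: 17.85
eef_pos: [575.9, -318.7, 102.7]
tcp_rot: [-3.07, -0.0, 3.062]
contact_force: [0.1, -1.0, -0.3]
opening: 0.5
```

Run:
```python
from h import *
plan((572.7,-350.6,110),(np.pi,0,np.radians(175.4)))
W,im=pot('i.png')
P=W.reshape(-1,3); C=im.reshape(-1,3).astype(int)
k=np.isfinite(P).all(1)&(abs(P[:,0]-573)<30)&(abs(P[:,1]+330)<60)&(P[:,2]>95)&(P[:,2]<150)&(C.min(1)>100)
c=np.array([572.7,-350.6,0])
for z in range(95,150,6):
    b=P[k&(P[:,2]>=z)&(P[:,2]<z+6)]
    if len(b)>3: print(z,len(b),np.percentile((b-c)@hx,[5,95]).round(1),np.percentile((b-c)@hy,[5,95]).round(1))
```

```text
clk 17.85 pos [ 575.9 -318.7  102.7] rpy [-1.7591e+02 -1.0000e-02  1.7543e+02] F [ 0.1 -1.  -0.3] op 0.5
turn deg (tool) [-4.09 -0.01  0.03] shift cm after turn [ 0.06 -3.21 -0.73] before turn [ 0.06 -3.25 -0.5 ]
rim [[555.7, -391.5, 84.1], [613.4, -309.2, 91.4]]
95 16 [13.2 15.7] [18.3 42.2]
101 27 [ 4.9 16.4] [20.8 60.2]
107 33 [10.4 16.2] [11.4 59.8]
113 54 [ 6.6 16.4] [16.6 59.2]
119 54 [ 5.6 15.1] [14.4 59.7]
125 62 [ 3.2 13. ] [23.  60.7]
131 35 [-2.3 12.1] [22.6 62.9]
137 5 [-4.9 12. ] [ 8.5 50.5]
```

A -1 N reaction means the stake now rests on the rim and the trailing finger just touches it. I'll open fully and lift away.

>>> {"api": "move_arm", "payload": {
  "increments": [
    {"tx": 0,"ty": -0.2,"tz": 0,"rx": 0,"ry": 0,"rz": 0,"gripper": 0.5},
    {"tx": 0,"ty": 0,"tz": 0,"rx": 0,"ry": 0,"rz": 0,"gripper": 1},
    {"tx": 0,"ty": 0,"tz": 0,"rx": 0,"ry": 0,"rz": 0,"gripper": 1},
    {"tx": 0,"ty": 0,"tz": 0,"rx": 0,"ry": 0,"rz": 0,"gripper": 1},
    {"tx": 0,"ty": 0,"tz": 0,"rx": 0,"ry": 0,"rz": 0,"gripper": 1},
    {"tx": 0,"ty": 0,"tz": 0,"rx": 0,"ry": 0,"rz": 0,"gripper": 1}
  ]
}}

```text
clock: 18.5
eef_pos: [575.7, -321.0, 102.9]
tcp_rot: [-3.07, -0.0, 3.062]
contact_force: [-0.3, 0.1, -0.3]
opening: 1.0
```

Run:
```python
from h import *
plan((572.7,-350.6,110),(np.pi,0,np.radians(175.4))); pot('j.png')
```

```text
clk 18.5 pos [ 575.7 -321.   102.9] rpy [-175.9    -0.    175.42] F [-0.3  0.1 -0.3] op 1.0
turn deg (tool) [-4.1  -0.    0.02] shift cm after turn [ 0.07 -2.98 -0.71] before turn [ 0.07 -3.02 -0.49]
rim [[534.6, -391.2, 84.2], [613.2, -309.2, 92.4]]
```

View pics/j.png

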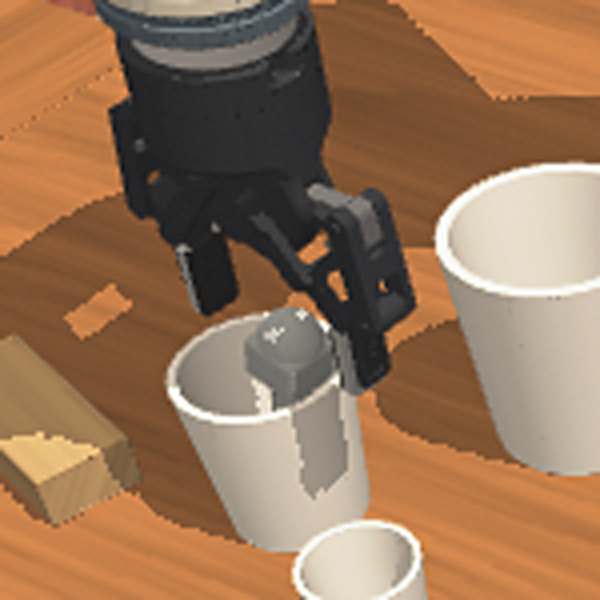

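The stake stands foot down in the pot, with its head at (290,345) resting on the +y rim. The fingers are clear on both sides and the pot stands. Withdrawing upward.

>>> {"api": "move_arm", "payload": {
  "increments": [
    {"tx": 0,"ty": 0.4,"tz": 0,"rx": 0,"ry": 0,"rz": 0,"gripper": 1},
    {"tx": 0,"ty": 0,"tz": -0.5,"rx": 0,"ry": 0,"rz": 0,"gripper": 1},
    {"tx": 0,"ty": 0,"tz": -1,"rx": 0,"ry": 0,"rz": 0,"gripper": 1},
    {"tx": 0,"ty": 0,"tz": -2,"rx": 0,"ry": 0,"rz": 0,"gripper": 1},
    {"tx": 0,"ty": 0,"tz": -3,"rx": 0,"ry": 0,"rz": 0,"gripper": 1},
    {"tx": 0,"ty": 0,"tz": -3,"rx": 0,"ry": 0,"rz": 0,"gripper": 1},
    {"tx": 0,"ty": 0,"tz": -3,"rx": 0,"ry": 0,"rz": 0,"gripper": 1},
    {"tx": 0,"ty": 0,"tz": -2,"rx": 0,"ry": 0,"rz": 0,"gripper": 1},
    {"tx": 0,"ty": 0,"tz": 0,"rx": 0,"ry": 0,"rz": 0,"gripper": 1},
    {"tx": 0,"ty": 0,"tz": 0,"rx": 0,"ry": 0,"rz": 0,"gripper": 1},
    {"tx": 0,"ty": 0,"tz": 0,"rx": 0,"ry": 0,"rz": 0,"gripper": 1}
  ]
}}

```text
clock: 19.65
eef_pos: [576.2, -306.3, 246.2]
tcp_rot: [-3.071, -0.002, 3.062]
contact_force: [-0.5, 0.1, 0.2]
opening: 1.002
```

Run:
```python
from h import *
plan((572.7,-350.6,110),(np.pi,0,np.radians(175.4))); W,im=pot('k.png',(60,260,80,340))
print([ (round(x['confidence'],2),x['bbox']) for x in r.cut_out('stake','scene')])
```

```text
clk 19.65 pos [ 576.2 -306.3  246.2] rpy [-1.7594e+02 -9.0000e-02  1.7542e+02] F [-0.5  0.1  0.2] op 1.002
turn deg (tool) [-4.06 -0.09  0.02] shift cm after turn [-0.   -4.44 13.62] before turn [-0.02 -3.46 13.9 ]
rim [[533.5, -391.0, 84.1], [612.9, -309.2, 91.5]]
[(0.91, [150.5, 157.6, 173.4, 181.1])]
```

View pics/k.png

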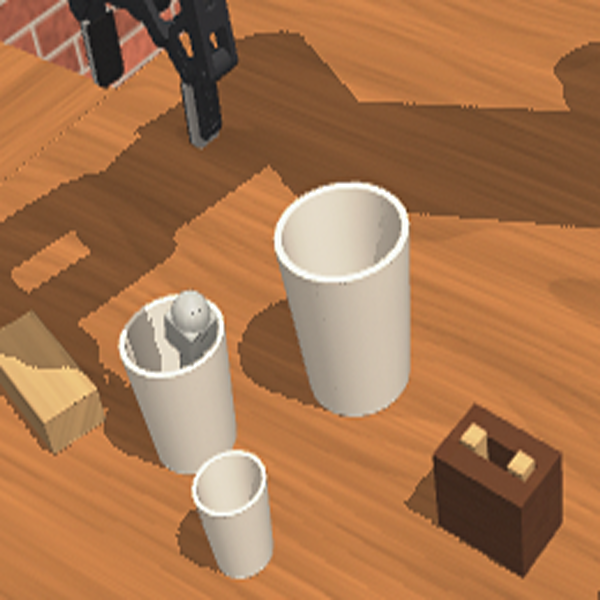

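The stake is in the middle pot, with its dome at (192,312), and the pot stands upright. The holder at (500,460) is empty with both cheeks pushed back, and the gripper is well clear. Handing in.

```bash
python3 -c "
from rig import r
print(r.sign_off())"
```

```text
the job is handed in; nothing more can be done
None
```

I rocked the dome-headed stake about 14° to +y and then to -y until each cheek met its stop. I then drew it out upright, carried it over the other things and lowered it foot first onto the floor of the 84 mm white pot. After releasing it, I let a finger ease its head onto the rim rather than letting it fall.

**Last checks:**
- **Stake:** it is foot down in the pot, leaning on the +y rim.
- **Pot:** it stands upright, and its rim measured within about 1.5 mm of where it was at the start.
- **Holder:** it is empty, with both cheeks back. I read about 8 mm of travel each from depth at the block, a rough reading against the 7 mm needed.
- **Robot:** the gripper is clear with no contact force. Job time was about 20 s of the 58 s allowed. The contact forces I read stayed under about 20 N.

The first two move calls were refused because they left out some numbers; nothing moved. No check failed or disagreed.

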